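# Move a push-fit stop end to the other air outlet

## Task

The capped air outlet on the bench is wanted for a new line: take the push-fit stop end off its tube by holding the release ring pressed in while you draw the stop end off, then push the stop end fully home on the open tube of the other outlet and let go, so that its ring springs back out and it is locked there. Go gently: never tug at the stop end while it still grips the tube, never ram it on, and do not strain the tubes or brackets. Leave the other things on the bench alone.

Things in the scene. Friction and masses are not known exactly. Their poses are not given: they have to be found in the camera images.
- cap: the stop end, a black plastic push-fit fitting with one closed end and a grey release ring at its mouth; 53 mm long in all, 80 g. Origin on its axis at mid length, x along the axis from the closed end to the mouth (while on a tube: from the tube's tip towards its bracket), z up at the start. Body 34 mm in diameter, x = -27 to 17 mm; ring x = 21 to 26 mm; bore 16 mm, bottom at x = -22 mm
- cap_end (a point): centre of the stop end's flat closed end face, 27 mm from its origin. Locked on a tube the stop end has 3.4 mm of free play along it; it starts pushed on, with the bottom of its bore only 0.2 to 1.4 mm from the tube's tip, so a squeeze that is not shared evenly soon jams it on the tip. A seal drags with 2 to 6 N as it slides on the tube; it clears the tube's tip after 46 to 48 mm
- ring_face (a point): centre of the release ring's flat outer face (30 mm diameter, 17 mm hole), at the stop end's x = 26 mm while sprung out, axes as cap. It stands 7.5 mm proud of the tube all round. The teeth ride with the ring: pulling the body, or pushing the ring alone from behind, only locks them in the groove. Ring and body must be squeezed together along the axis, and kept so while sliding off
- release_ring (a joint): how far the release ring is pressed in towards the body, in m: 0 sprung out, 0.0034 fully in. Its spring needs 4.4 N to start and 12 N for fully in; the teeth clear the tube from about 0.0030. If let go on a tube with the teeth short of the groove, the ring stays about 0.002 in
- cap_bottom (a point): bottom of the stop end's bore, on its axis, 22 mm from its origin. Home on a tube it lies 0 to 3.4 mm beyond the tube's tip. Push on until the tube meets the bottom with a firm stop: with the ring held in, the teeth find the groove only within about 1 mm of that stop; with the ring free it clicks in by itself under about 8 N
- outlet_a: the air outlet that carries the stop end at the start, fixed: steel foot and upright plate 85 mm wide, 122 mm high, 6 mm thick, with a brass valve and elbow behind. Origin on the bench under the upright plate, z up. Its level tube sticks out along its -x, axis 100 mm above the bench, tip 110 mm from the origin; a nut of 30 mm diameter takes the 11 mm next to the plate
- outlet_a_tip (a point): centre of the tip of outlet_a's tube, axes as outlet_a (x from the tip along the tube to the plate). Aluminium tube, 15 mm diameter, tip chamfered by 2 mm, locking groove 2 mm deep from 24.6 to 32.4 mm behind the tip. The teeth score it if it takes much more than 20 N along its axis
- outlet_b: the other air outlet, made as outlet_a, fixed; its tube is open at the start
- outlet_b_tip (a point): centre of the tip of outlet_b's tube, axes and sizes as for outlet_a's
- spanner: bystander: steel spanner 170 mm long lying on the bench
- jar: bystander: glass jar, 68 mm diameter, 85 mm high
- rail: bystander: planed timber rail 240 x 70 x 28 mm lying on the bench
- caliper: bystander: steel caliper 190 mm long lying on the bench
Things that resemble listed ones, but are neither listed nor needed, are in the scene too. There is more than one size of the cap; the job needs the smallest.

How it is judged:
By the outcome, as a careful person would: the job done as asked, in the order asked, and still so for the second after the job is handed in, with the robot touching nothing.
It also fails if it takes over 56 s, if anything falls off the work surface, if the arm or the gripper's body presses on something with over 40 N, if the wrist force passes 120 N, or if a joint passes its speed limit or range.

## Robot

A 6-joint arm with a two-finger parallel gripper is mounted at the origin on the work surface. World frame = base frame: x ahead of the robot, y to its left, z up, the work surface at z = 0. Lengths are in mm, angles in rad, forces in N, time in s.
With the tool pointing down it reaches from about 400 to 925 mm from the base axis. Payload 12.5 kg.
Tool frame: the origin (TCP) lies between the finger pads; the fingertips stand 14 mm ahead of it and the grasp point (between the pads) lies 5 mm behind it; x points along the fingers, y is the direction in which the jaws open and shut, and the axes are right-handed (so a half turn about x gives the same grasp; the last joint's range is limited). The gripper opens to 95 mm and grips with 3 to 60 N. Pads are 20 mm wide; open, the fingers measure 119 mm over their backs; the gripper's body (75 mm by 180 mm) begins 59 mm behind the grasp point.
Start: joints at [-0.106, 0.491, 1.559, -0, 1.092, -0.106], TCP at [625.019, 0.021, 198.661] pointing down, gripper open.
Joint ranges: [-3.1, 3.1], [-0.84, 2.19], [0.05, 2.79], [-1.13, 4.28], [0.06, 2.93], [-2.69, 2.69]. Speed limits (rad/s): [2.22, 2.22, 2.79, 3.14, 3.14, 3.14].

## Interface

Orientations are given as [roll, pitch, yaw] about the fixed x, y, z axes, in that order (R = Rz(yaw) Ry(pitch) Rx(roll)).
In Python, from cell import env, cams gives the robot as it stands.
- The arm moves only by the tool carry_out, never from a script. Its arguments are lists of equal length, an entry for each row: "grip": the closure, from -1 (fully open) to 1 (shut); "linear": the shift along the tool's x, y, z scaled (see below), a list of three; "turn": the turn about the tool's x scaled (see below). In form: {"grip": [grip, ...], "linear": [[tx, ty, tz], ...], "turn": [turn, ...]}. A call has 1 to 5 rows; each row shifts and turns the commanded pose from where the row before left it, along the tool's axes as they then stand; what a row does not reach is not made up. The controller multiplies each number of a shift by 0.5 m and each number of a turn by 180 degrees. A row lasts 1/10 s, in which the tool goes at most 50 mm and 8.59 degrees, less where a joint would pass 70% of its speed; a pose out of reach is approached as far as the arm can. A call with a number of a shift or a turn outside -1 to 1 is refused whole. A call with a gripper value outside its range is refused whole. The fingers move at their own pace and stop on an object; the grip force is fixed at half the most. Time passes only in rows, so rows that do not move let the fingers close. It gives the time, the measured TCP pose, the force and the opening at its end, in the units of the state.
- env.state(): the state, without advancing time (a new reading comes with each control period).
- cams.read_camera(name): name is "scene" or "side" or "wrist"; returns the picture (480x640x3 uint8, blue, green, red); there is no depth.
- cams.camera_info(name): a dict with "fx", "fy", "cx", "cy" (pixels), "dist" ([k1, k2, p1, p2, k3] as OpenCV has them; the pictures are not rectified), "view" (4x4, takes a point from world to camera coordinates). Camera axes: x right, y down, z forward; pixel columns grow to the right and rows downward; lengths in mm; the calibration is good to about 2 mm. A picture is of the moment at which its call begins: read the wrist's pose just before it. camera_info takes no time and is no camera call; for the wrist camera it gives the pose at the moment of the call.
- env.job_done(): hands the job in, once; it reports no verdict.
The state is a dict: "t": time; "joints": joint angles; "qvel": joint speeds; "tau": joint torques, N m; "eef_pos": TCP position; "tcp_rot": TCP orientation; "ft_force": force on the tool from outside, world axes, zero at the start; "moment": the same for the moment, N m; "opening": opening from 0.0 (shut) to 1.0 (fully open).
Only numpy, scipy, OpenCV 4.12 (cv2) and the standard library are available. Lean on these libraries where they do the work, as an engineer would, in place of code of your own. Each camera call takes 0.05 s, during which the arm holds its last target. There are 200 camera calls.

## Working session

There is one attempt and no reset: what is moved stays moved. The work goes in short steps, Python scripts to look and compute and a tool call to move; the robot and the scene stay as the last step left them, time stands still between calls to the robot, and variables do not carry over. Pictures are saved under pics/ and viewed, about 8 in all and at most 12, crops included, and the job is handed in when it is done.

Besides the shell and the picture viewer there is one more tool, called as name(argument=value, ...), one argument or row to a line, values as JSON. carry_out: Moves the arm, as the interface text tells. Shifts and turns lie within -1 to 1; 1 stands for 0.5 m of shift or 180 degrees of turn. Its arguments: {"type":"object","properties":{"grip":{"type":"array"},"linear":{"type":"array"},"turn":{"type":"array"}},"required":["grip","linear","turn"]}

```bash
ls; mkdir -p pics; python3 - <<'E'
from cell import env,cams
import cv2,numpy as np
s=env.state();print(s)
for n in("scene","side"):
    im=cams.read_camera(n);cv2.imwrite(f"pics/{n}1.png",im)
    i=cams.camera_info(n);print(n,i)
E
```

```text
pics
{'t': 0.0, 'joints': array([-1.05608251e-01,  4.91540725e-01,  1.55948250e+00,  3.11184588e-05,
        1.09168876e+00, -1.05578145e-01]), 'qvel': array([ 2.70131742e-07, -1.48757169e-03,  4.76742994e-04, -1.27415472e-03,
       -1.69915804e-03, -5.99169387e-04]), 'tau': array([-9.52334158e-04, -6.12640929e+01, -2.58175153e+01,  6.92750537e-02,
        4.83079045e-02, -1.38641695e-05]), 'eef_pos': array([6.24725264e+02, 5.46831870e-02, 1.98062078e+02]), 'tcp_rot': array([-1.70102574,  1.56967665,  3.01131877]), 'ft_force': array([ 0.07383933, -0.31651492, -0.11161711]), 'moment': array([ 0.02311658, -0.03979729, -0.01353715]), 'opening': 0.9992684381328186}
scene {'fx': 598.2649401251107, 'fy': 598.2649401251107, 'cx': 316.131856175815, 'cy': 232.92215664376846, 'dist': array([0.01241491, 0.        , 0.        , 0.        , 0.        ]), 'view': array([[ 8.17937311e-01,  5.74788168e-01, -2.44359969e-02,
        -4.38309165e+02],
       [ 3.03668335e-01, -4.67423399e-01, -8.30241476e-01,
        -9.47632957e+01],
       [-4.88634934e-01,  6.71665041e-01, -5.56868004e-01,
         1.49176511e+03],
       [ 0.00000000e+00,  0.00000000e+00,  0.00000000e+00,
         1.00000000e+00]])}
side {'fx': 524.4666771611672, 'fy': 524.4666771611672, 'cx': 332.06093244963176, 'cy': 242.2690302863547, 'dist': array([-0.01413795,  0.        ,  0.        ,  0.        ,  0.        ]), 'view': array([[ 9.69121912e-01, -2.45718577e-01,  2.06179582e-02,
        -5.50766696e+02],
       [-1.53296200e-01, -6.65870971e-01, -7.30148016e-01,
         1.45704961e+02],
       [ 1.93139832e-01,  7.04441787e-01, -6.82977873e-01,
         1.07691179e+03],
       [ 0.00000000e+00,  0.00000000e+00,  0.00000000e+00,
         1.00000000e+00]])}
```

View pics/scene1.png

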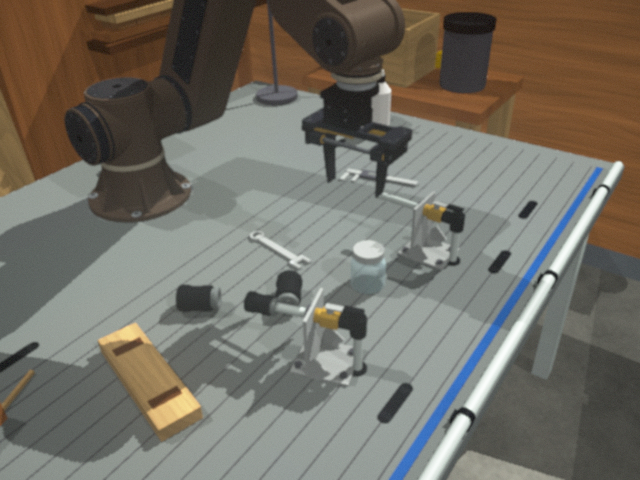

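View pics/side1.png

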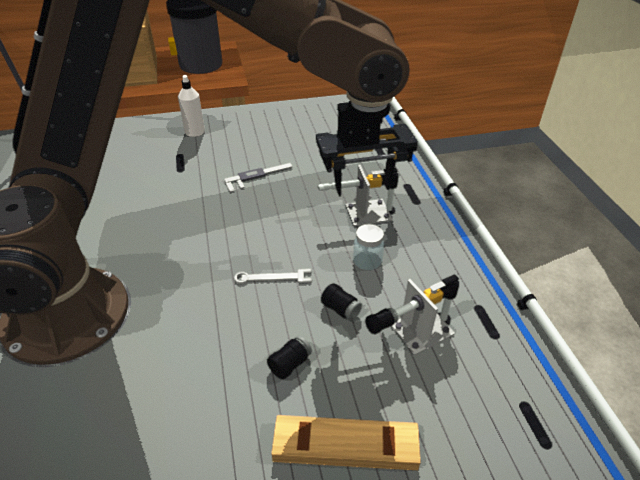

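```bash
cat > h.py <<'E'
import numpy as np,cv2
from scipy.optimize import least_squares
from cell import env,cams
def K(i): return np.array([[i["fx"],0,i["cx"]],[0,i["fy"],i["cy"]],[0,0,1.]])
def ray(i,p):
    q=cv2.undistortPoints(np.array([[p]],float),K(i),i["dist"]).ravel()
    R,t=i["view"][:3,:3],i["view"][:3,3]
    return -R.T@t, R.T@np.array([q[0],q[1],1.])
def atz(i,p,z):
    o,d=ray(i,p); return o+d*(z-o[2])/d[2]
def proj(i,P):
    R,t=i["view"][:3,:3],i["view"][:3,3]
    return cv2.projectPoints(np.atleast_2d(np.array(P,float)),cv2.Rodrigues(R)[0],t,K(i),i["dist"])[0].reshape(-1,2)
def tri(obs):
    A=np.zeros((3,3));b=np.zeros(3)
    for i,p in obs:
        o,d=ray(i,p);d/=np.linalg.norm(d);M=np.eye(3)-np.outer(d,d);A+=M;b+=M@o
    return np.linalg.solve(A,b)
E
python3 - <<'E'
from h import *
s,d=[cams.camera_info(n) for n in("scene","side")]
for n,a,b in(("Aend",(248,302),(370,325)),("Aplate",(308,311),(421,300)),("Btip",(379,193),(319,187)),("Bplate",(416,204),(358,182))):
    print(n,tri([(s,a),(d,b)]).round(1),atz(s,a,100)[:2].round(1),atz(d,b,100)[:2].round(1))
i=cams.camera_info("wrist");R=i["view"][:3,:3];print(i["fx"],i["cx"],i["cy"],i["dist"],R.round(3),(-R.T@i["view"][:3,3]).round(1))
for n in("scene","side"):
    im=cv2.imread(f"pics/{n}1.png")
    x,y=((230,170) if n=="scene" else (305,150))
    cv2.imwrite(f"pics/{n}1c.png",cv2.resize(im[y:y+190,x:x+250] if 0 else im[y:y+195,x:x+255],None,fx=3,fy=3,interpolation=cv2.INTER_CUBIC))
cv2.imwrite("pics/w1.png",cams.read_camera("wrist"))
E
```

```text
Aend [ 574.6 -246.5   97.8] [ 576.7 -249.3] [ 574.1 -247.1]
Aplate [ 680.3 -222.6  111.8] [ 672.4 -212.8] [ 685.8 -212.7]
Btip [578.6 174.9  99.8] [578.1 176.8] [578.  172.7]
Bplate [671.1 163.2 108.3] [664.5 178.7] [673.9 171.4]
405.2659936897648 320.6804723460587 240.66871445919378 [-0.01139783  0.          0.          0.          0.        ] [[ 1.     0.    -0.002]
 [ 0.001 -0.958  0.287]
 [-0.001 -0.287 -0.958]] [626.5  80.2 384.5]
```

View pics/w1.png

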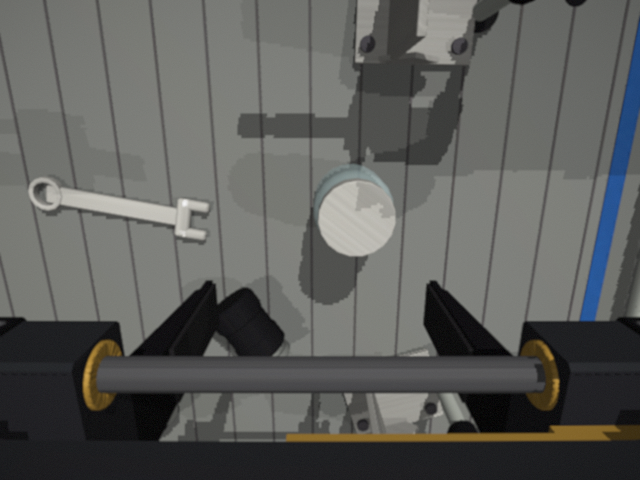

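carry_out(
  grip=[-1,-1,-1,-1,-1],
  linear=[
    [0,0,-0.06],
    [0,0,-0.07],
    [0,0,-0.07],
    [0,0,0],
    [0,0,0],
  ],
  turn=[0,0,0,0,0],
)

```text
t: 0.65
eef_pos: [624.8, 100.5, 198.4]
tcp_rot: [-1.098, 1.57, -2.667]
ft_force: [-0.7, -0.4, 0.3]
opening: 1.002
```

```bash
cat > snap.py <<'E'
import sys,json;from h import *
n=sys.argv[1];i=cams.camera_info("wrist");s=env.state();im=cams.read_camera("wrist");cv2.imwrite(f"pics/{n}.png",im)
json.dump({k:np.array(v).tolist() for k,v in i.items()},open(n+".json","w"))
print(s["t"],s["eef_pos"].round(2),s["tcp_rot"].round(4),s["ft_force"].round(2),abs(s["qvel"]).max())
E
python3 snap.py wb
```

```text
0.65 [624.81 100.47 198.37] [-1.0979  1.5703 -2.6672] [-0.69 -0.38  0.28] 0.030284827992948217
```

carry_out(
  grip=[-1,-1,-1,-1,-1],
  linear=[
    [0,0,0.08],
    [0,0,0.1],
    [0,0,0.1],
    [0,0,0.1],
    [0,0,0.1],
  ],
  turn=[0,0,0,0,0],
)

```text
t: 1.2
eef_pos: [624.3, -143.4, 198.7]
tcp_rot: [0.371, 1.571, -1.202]
ft_force: [1.1, 0.0, -0.0]
opening: 0.998
```

carry_out(
  grip=[-1,-1,-1,-1,-1],
  linear=[
    [0,0,0.1],
    [0,0,0.1],
    [0,0,0.1],
    [0,0,0],
    [0,0,0],
  ],
  turn=[0,0,0,0,0],
)

```text
t: 1.7
eef_pos: [623.9, -292.2, 198.1]
tcp_rot: [-2.179, 1.57, 2.529]
ft_force: [0.0, 0.7, -0.5]
opening: 1.002
```

```bash
python3 snap.py wa; python3 -c "
import cv2,numpy as np
a=cv2.imread('pics/wa.png')[:300];b=cv2.imread('pics/wb.png')[:300]
cv2.imwrite('pics/wab.png',np.vstack([a,b]))"
```

```text
1.7 [ 623.9  -292.17  198.09] [-2.1794  1.57    2.5294] [ 0.02  0.71 -0.53] 0.04843604287744866
```

View pics/wab.png

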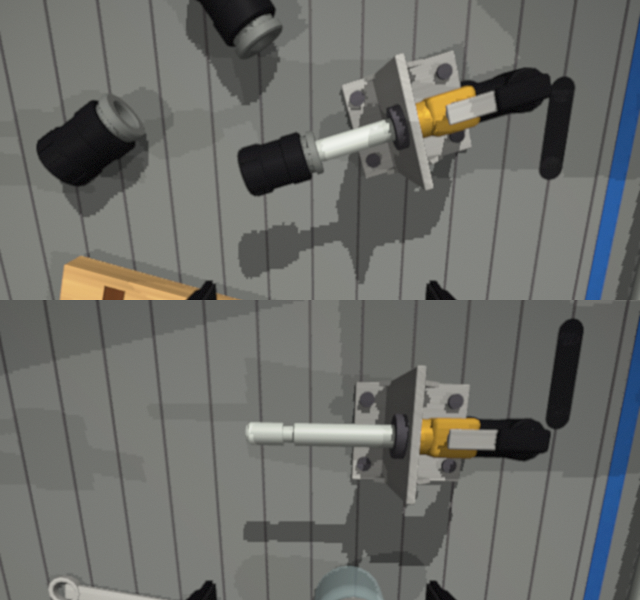

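```bash
cat > meas.py <<'E'
import json;from h import *
def ld(n):
    return cv2.cvtColor(cv2.imread(f"pics/{n}.png"),cv2.COLOR_BGR2GRAY).astype(float),{k:np.array(v) if isinstance(v,list) else v for k,v in json.load(open(n+".json")).items()}
def axis(n,p0,p1,hw,sgn):
    """midline of band from p0 to p1 (pixels), half search width hw, sgn +1 bright on dark"""
    g,i=ld(n);p0,p1=map(np.array,(p0,p1));d=(p1-p0)/np.linalg.norm(p1-p0);nn=np.array([-d[1],d[0]])
    off=np.arange(-hw,hw+.01,.25);M=[];W=[]
    for s in np.arange(0,np.linalg.norm(p1-p0),2):
        q=p0+d*s+nn*off[:,None]
        v=cv2.remap(g.astype(np.float32),q[:,0].astype(np.float32)[None],q[:,1].astype(np.float32)[None],cv2.INTER_LINEAR)[0]
        v=np.gradient(cv2.GaussianBlur(v[None],(0,0),3)[0])*sgn
        a=off[off<0][np.argmax(v[off<0])];b=off[off>0][np.argmin(v[off>0])]
        M.append(p0+d*s+nn*(a+b)/2);W.append(b-a)
    M=np.array(M);ok=abs(np.array(W)-np.median(W))<1.5;M=M[ok]
    W3=np.array([atz(i,m,100) for m in M])
    f=np.polyfit(W3[:,0],W3[:,1],1);r=W3[:,1]-np.polyval(f,W3[:,0])
    k=abs(r)<2.5*r.std()+.05;f=np.polyfit(W3[k,0],W3[k,1],1)
    print(n,"n",ok.sum(),"width px",np.median(W),"yaw deg",np.degrees(np.arctan(f[0])).round(2),"y@580,630,670",np.polyval(f,[580,630,670]).round(2),"rms",r[k].std().round(2))
    return f
def along(n,p0,p1):
    g,i=ld(n);p0,p1=map(np.array,(p0,p1));d=(p1-p0)/np.linalg.norm(p1-p0);L=np.linalg.norm(p1-p0)
    s=np.arange(0,L,1.);q=p0+d*s[:,None]
    return s,q,cv2.remap(g.astype(np.float32),q[:,0].astype(np.float32)[None],q[:,1].astype(np.float32)[None],cv2.INTER_LINEAR)[0]
E
python3 - <<'E'
from meas import *
axis("wb",(262,133),(280,133.5),18,1)
fb=axis("wb",(300,134),(385,136),18,1)
fa=axis("wa",(330,147),(380,133),16,1)
fc=axis("wa",(250,170),(300,156),36,-1)
for n,p0,p1 in(("wb",(235,133),(262,133.3)),("wa",(228,174),(255,167)),("wa",(295,157),(330,147.5)),("wb",(380,136),(412,136)),("wa",(375,134),(400,127))):
    s,q,v=along(n,p0,p1);print(n,p0,v.round().astype(int).tolist())
E
```

```text
wb n 10 width px 18.5 yaw deg -1.9 y@580,630,670 [173.05 171.38 170.05] rms 0.06
wb n 42 width px 18.25 yaw deg -1.08 y@580,630,670 [172.91 171.97 171.21] rms 0.13
wa n 23 width px 19.0 yaw deg 16.48 y@580,630,670 [-244.92 -230.12 -218.29] rms 0.14
wa n 10 width px 49.25 yaw deg 16.64 y@580,630,670 [-245.71 -230.77 -218.82] rms 0.17
wb (235, 133) [124, 125, 124, 124, 124, 125, 126, 125, 125, 129, 146, 164, 179, 192, 203, 203, 200, 198, 193, 192, 190, 191, 192, 191, 191, 192, 193, 194]
wa (228, 174) [131, 133, 133, 132, 133, 132, 132, 132, 132, 134, 132, 119, 87, 50, 31, 29, 32, 33, 33, 33, 33, 33, 33, 33, 32, 33, 33, 33]
wa (295, 157) [34, 31, 34, 33, 32, 32, 32, 30, 39, 71, 107, 127, 130, 122, 115, 119, 130, 139, 142, 142, 141, 137, 137, 156, 189, 207, 210, 215, 226, 230, 232, 233, 232, 232, 232, 231, 232]
wb (380, 136) [192, 191, 189, 181, 178, 176, 175, 177, 178, 178, 166, 128, 97, 88, 71, 46, 40, 58, 65, 66, 67, 69, 71, 71, 72, 73, 67, 50, 43, 50, 65, 95]
wa (375, 134) [206, 207, 206, 207, 207, 206, 206, 205, 202, 195, 190, 189, 183, 163, 136, 111, 100, 98, 93, 74, 50, 47, 65, 75, 77, 75]
```

```bash
python3 -c "
import cv2,numpy as np
a=cv2.imread('pics/wa.png')[95:210,220:420];b=cv2.imread('pics/wb.png')[95:175,220:420]
cv2.imwrite('pics/wabz.png',cv2.resize(np.vstack([a,b]),None,fx=3.05,fy=3.05,interpolation=cv2.INTER_CUBIC))"
```

```text
(no output)
```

View pics/wabz.png

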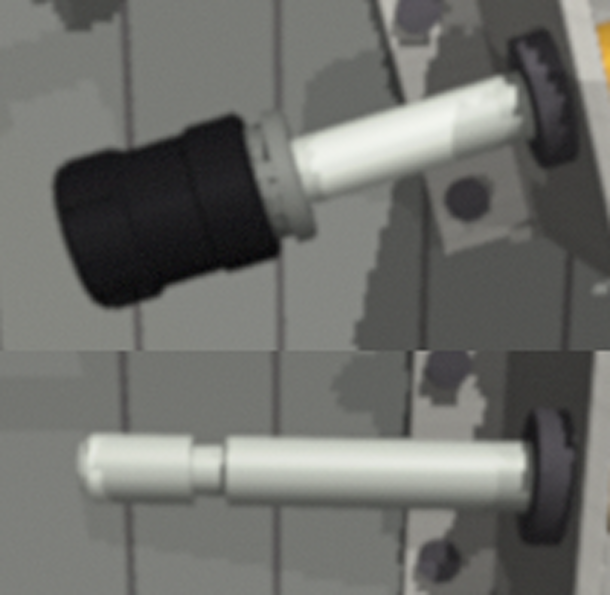

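```bash
python3 - <<'E'
from meas import *
_,a=ld("wa");_,b=ld("wb")
for n,i,p,z in(("capend",a,(239.7,171),117),("ringface",a,(317.5,150.9),115),("nutA",a,(389.5,130),107.5),("Btip",b,(245.8,133.1),105.5),("Bchamf",b,(248.5,133.1),107.5),("groove0",b,(283,133.5),107.5),("groove1",b,(294.1,133.7),107.5),("nutB",b,(391.5,136),107.5)):
    print(n,atz(i,p,z).round(1))
E
```

```text
capend [ 572.3 -244.3  117. ]
ringface [ 623.4 -231.7  115. ]
nutA [ 671.  -218.9  107.5]
Btip [576.1 171.7 105.5]
Bchamf [578.3 171.8 107.5]
groove0 [601.1 171.5 107.5]
groove1 [608.5 171.4 107.5]
nutB [673.1 170.1 107.5]
```

carry_out(
  grip=[-1,-1,-1,-1,-1],
  linear=[
    [0,-0.026,-0.052],
    [0,-0.026,-0.052],
    [0,0,0],
    [0,0,0],
    [0,0,0],
  ],
  turn=[0,0,-0.0465,-0.0465,0],
)

```text
t: 2.25
eef_pos: [599.0, -236.6, 199.1]
tcp_rot: [0.979, 1.57, -0.296]
ft_force: [0.0, 0.0, 0.8]
opening: 1.001
```

```bash
cat > st.py <<'E'
import sys;from h import *
s=env.state();r=s["tcp_rot"]
from scipy.spatial.transform import Rotation as Ro
R=Ro.from_euler("xyz",r).as_matrix()
print("t",s["t"],"tcp",s["eef_pos"].round(2),"x",R[:,0].round(3),"yaw",np.degrees(np.arctan2(R[1,1],R[0,1])).round(2),"F",s["ft_force"].round(2),"M",s["moment"].round(2),"open mm",round(95*s["opening"],2),"qv",abs(s["qvel"]).max().round(3))
L=np.array([R[:,1]@s["ft_force"],R[:,2]@s["ft_force"]]);print("F along y,z tool",L.round(2))
E
python3 st.py
```

```text
t 2.25 tcp [ 599.02 -236.65  199.13] x [ 0. -0. -1.] yaw 16.96 F [0.01 0.04 0.82] M [-0.01 -0.05  0.01] open mm 95.14 qv 0.173
F along y,z tool [ 0.02 -0.03]
```

carry_out(
  grip=[-1,-1,-1,-1,-1],
  linear=[
    [0.04,-0.003,0.003],
    [0.05,0,0],
    [0,0,0],
    [0,0,0],
    [0,0,0],
  ],
  turn=[0,0,0,0,0],
)

```text
t: 2.75
eef_pos: [598.6, -239.9, 155.0]
tcp_rot: [0.824, 1.569, -0.456]
ft_force: [0.0, -0.1, 0.8]
opening: 0.998
```

```bash
python3 st.py; python3 snap.py wa2; python3 st.py
```

```text
t 2.75 tcp [ 598.55 -239.86  154.97] x [ 0.002 -0.001 -1.   ] yaw 16.68 F [ 0.04 -0.07  0.76] M [-0.04 -0.04 -0.02] open mm 94.82 qv 0.009
F along y,z tool [0.02 0.08]
2.75 [ 598.55 -239.86  154.97] [ 0.8241  1.5691 -0.4556] [ 0.04 -0.07  0.76] 0.009069078525315244
t 2.8 tcp [ 598.54 -239.93  154.98] x [ 0.002 -0.001 -1.   ] yaw 16.69 F [-0.73 -0.29 -0.81] M [ 0.03 -0.03 -0.  ] open mm 94.82 qv 0.006
F along y,z tool [-0.78  0.06]
```

View pics/wa2.png

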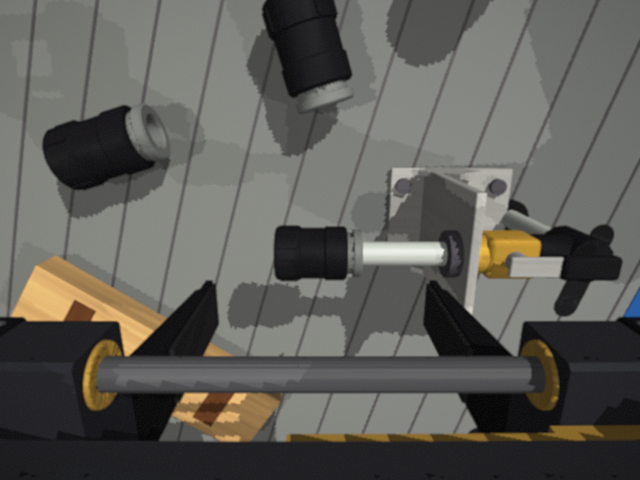

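```bash
python3 - <<'E'
from meas import *
axis("wa2",(368,252),(435,253),18,1)
axis("wa2",(282,252),(335,252),45,-1)
for p0,p1 in(((265,252),(290,252)),((350,252),(370,252)),((430,252),(460,252))):
    s,q,v=along("wa2",p0,p1);print(p0,v.round().astype(int).tolist())
_,i=ld("wa2")
print("finger mid at cap line?",[ (p,atz(i,p,100).round(1)) for p in((320.7,252),)])
T=[598.55,-239.9,155];print(proj(i,[T,[T[0],T[1],141]]))
u=np.array([np.cos(np.radians(16.69)),np.sin(np.radians(16.69))])
for n,p,z in(("end",(274.5,252),117),("ring",(361.5,252),115)):
    P=atz(i,p,z);print(n,P.round(1),"along tool y rel TCP",((P[:2]-T[:2])@u).round(2))
E
```

```text
wa2 n 34 width px 22.25 yaw deg 16.54 y@580,630,670 [-245.75 -230.9  -219.02] rms 0.09
wa2 n 7 width px 53.0 yaw deg 16.07 y@580,630,670 [-245.72 -231.32 -219.8 ] rms 0.07
(265, 252) [140, 138, 139, 140, 139, 140, 139, 132, 101, 59, 30, 35, 36, 38, 38, 38, 38, 38, 39, 37, 38, 34, 38, 38, 38]
(350, 252) [137, 133, 123, 112, 106, 124, 139, 141, 142, 140, 139, 135, 164, 219, 235, 235, 235, 234, 234, 234]
(430, 252) [237, 237, 236, 238, 237, 234, 232, 230, 231, 230, 231, 232, 221, 163, 113, 104, 96, 72, 43, 28, 39, 60, 78, 83, 86, 87, 87, 76, 53, 40]
finger mid at cap line? [((320.7, 252), array([ 599.7, -239.6,  100. ]))]
[[318.3791796  286.86190921]
 [318.51289265 276.36721603]]
end [ 572.3 -241.9  117. ] along tool y rel TCP -25.75
ring [ 621.2 -227.9  115. ] along tool y rel TCP 25.16
```

carry_out(
  grip=[-1,-1,-1],
  linear=[
    [0.04,-0.002,0],
    [0,0,0],
    [0,0,0],
  ],
  turn=[0,0,0],
)

```text
t: 3.1
eef_pos: [597.2, -240.2, 134.4]
tcp_rot: [0.861, 1.57, -0.418]
ft_force: [0.9, 0.0, 0.0]
opening: 0.999
```

```bash
python3 snap.py wa3; python3 st.py; python3 -c "
import cv2
a=cv2.imread('pics/wa3.png')[180:340,170:470]
cv2.imwrite('pics/wa3z.png',cv2.resize(a,None,fx=2.6,fy=2.6,interpolation=cv2.INTER_CUBIC))"
```

```text
3.1 [ 597.24 -240.2   134.39] [ 0.8614  1.5704 -0.4176] [0.93 0.04 0.01] 0.010453613587700507
t 3.15 tcp [ 597.42 -240.27  134.66] x [ 0.001 -0.    -1.   ] yaw 16.72 F [0.76 0.06 0.51] M [-0.03 -0.03  0.02] open mm 95.28 qv 0.004
F along y,z tool [0.74 0.17]
```

View pics/wa3z.png

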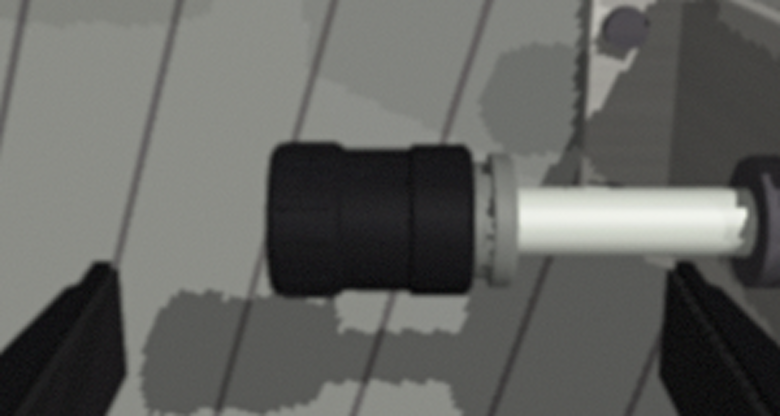

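```bash
python3 - <<'E'
from h import *
s,d=[cams.camera_info(n) for n in("scene","side")]
for z in(184,200,216):
    P=[[x,y,z] for x in(565.5,577.5,672.5,684.5) for y in (-10,10)]
    print(z,proj(s,P).round(0).tolist(),"side",proj(d,P).round(0).tolist())
a=cv2.imread("pics/scene1.png")[110:210,280:430];b=cv2.imread("pics/side1.png")[110:210,300:430]
cv2.imwrite("pics/f.png",np.hstack([cv2.resize(a,(450,300),interpolation=cv2.INTER_CUBIC),cv2.resize(b,(350,269))[:0].reshape(0,350,3) if 0 else cv2.resize(b,(350,300),interpolation=cv2.INTER_CUBIC)]))
E
```

```text
184 [[324.0, 194.0], [330.0, 190.0], [329.0, 196.0], [335.0, 192.0], [374.0, 211.0], [379.0, 206.0], [380.0, 213.0], [385.0, 208.0]] side [[334.0, 208.0], [331.0, 202.0], [340.0, 207.0], [337.0, 201.0], [384.0, 201.0], [381.0, 195.0], [390.0, 200.0], [387.0, 194.0]]
200 [[324.0, 187.0], [330.0, 182.0], [329.0, 189.0], [335.0, 184.0], [374.0, 203.0], [380.0, 198.0], [380.0, 205.0], [386.0, 200.0]] side [[334.0, 202.0], [332.0, 196.0], [340.0, 201.0], [337.0, 195.0], [385.0, 195.0], [382.0, 189.0], [391.0, 194.0], [388.0, 188.0]]
216 [[323.0, 179.0], [330.0, 175.0], [329.0, 181.0], [335.0, 176.0], [374.0, 195.0], [380.0, 190.0], [380.0, 197.0], [386.0, 192.0]] side [[334.0, 195.0], [332.0, 189.0], [340.0, 195.0], [338.0, 189.0], [386.0, 188.0], [383.0, 182.0], [391.0, 187.0], [388.0, 182.0]]
```

View pics/f.png

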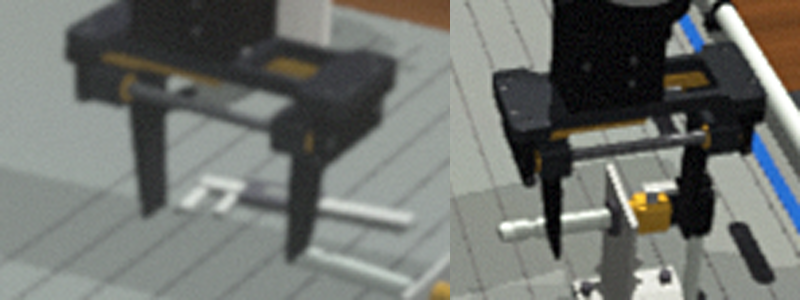

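carry_out(
  grip=[-1,-1,-1],
  linear=[
    [0.012,-0.001,0],
    [0.011,0,0],
    [0,0,0],
  ],
  turn=[0,0,0],
)

```text
t: 3.45
eef_pos: [596.3, -240.1, 121.4]
tcp_rot: [-2.376, 1.57, 2.629]
ft_force: [-0.3, -0.1, 0.0]
opening: 1.0
```

carry_out(
  grip=[-0.22,-0.22,-0.22,-0.22],
  linear=[
    [0,0,0],
    [0,0,0],
    [0,0,0],
    [0,0,0],
  ],
  turn=[0,0,0,0],
)

```text
t: 3.85
eef_pos: [596.7, -240.3, 122.3]
tcp_rot: [0.87, 1.57, -0.409]
ft_force: [0.9, -0.2, 1.0]
opening: 0.718
```

```bash
python3 st.py;  python3 snap.py wa4; python3 -c "
import cv2
a=cv2.imread('pics/wa4.png')[180:340,170:470]
cv2.imwrite('pics/wa4z.png',cv2.resize(a,None,fx=2.6,fy=2.6,interpolation=cv2.INTER_CUBIC))"
```

```text
t 3.85 tcp [ 596.66 -240.31  122.31] x [ 0. -0. -1.] yaw 16.74 F [ 0.85 -0.21  0.97] M [ 0.01 -0.02 -0.01] open mm 68.2 qv 0.003
F along y,z tool [0.76 0.45]
3.85 [ 596.66 -240.31  122.31] [ 0.87    1.5705 -0.4086] [ 0.85 -0.21  0.97] 0.0031051004812029967
```

View pics/wa4z.png

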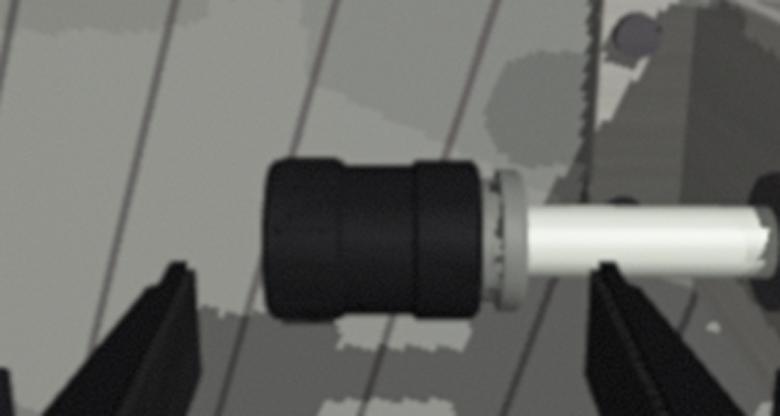

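carry_out(
  grip=[-0.18,-0.18,-0.18,-0.18],
  linear=[
    [-0.001,0,0],
    [0,0,0],
    [0,0,0],
    [0,0,0],
  ],
  turn=[0,0,0,0],
)

```text
t: 4.3
eef_pos: [596.6, -240.3, 122.7]
tcp_rot: [1.227, 1.571, -0.051]
ft_force: [0.2, -0.2, 0.0]
opening: 0.59
```

carry_out(
  grip=[-0.14,-0.14],
  linear=[
    [0,0,0],
    [0,0,0],
  ],
  turn=[0,0],
)

```text
t: 4.5
eef_pos: [596.6, -240.3, 122.6]
tcp_rot: [1.336, 1.571, 0.057]
ft_force: [0.1, -0.1, 0.3]
opening: 0.577
```

```bash
python3 st.py
```

```text
t 4.5 tcp [ 596.58 -240.27  122.65] x [ 0.  0. -1.] yaw 16.74 F [ 0.08 -0.1   0.27] M [ 0.   -0.05  0.04] open mm 54.8 qv 0.002
F along y,z tool [0.05 0.12]
```

carry_out(
  grip=[-0.13,-0.13,-0.13],
  linear=[
    [0,0,0],
    [0,0,0],
    [0,0,0],
  ],
  turn=[0,0,0],
)

```text
t: 4.8
eef_pos: [596.6, -240.3, 122.7]
tcp_rot: [1.159, 1.571, -0.119]
ft_force: [-0.1, -0.8, 0.2]
opening: 0.561
```

carry_out(
  grip=[-0.115,-0.115,-0.115],
  linear=[
    [0,0,0],
    [0,0,0],
    [0,0,0],
  ],
  turn=[0,0,0],
)

```text
t: 5.1
eef_pos: [596.6, -240.3, 122.6]
tcp_rot: [1.44, 1.571, 0.161]
ft_force: [0.1, 0.6, 0.7]
opening: 0.559
```

carry_out(
  grip=[-0.1,-0.1,-0.1],
  linear=[
    [0,0,0],
    [0,0,0],
    [0,0,0],
  ],
  turn=[0,0,0],
)

```text
t: 5.4
eef_pos: [596.6, -240.3, 122.6]
tcp_rot: [1.167, 1.571, -0.112]
ft_force: [-0.0, -0.6, 0.4]
opening: 0.548
```

```bash
python3 st.py
```

```text
t 5.4 tcp [ 596.58 -240.25  122.65] x [ 0. -0. -1.] yaw 16.74 F [-0.   -0.55  0.37] M [ 0.09 -0.02  0.04] open mm 52.08 qv 0.002
F along y,z tool [-0.16  0.53]
```

carry_out(
  grip=[-0.085,-0.085,-0.085],
  linear=[
    [0,0,0],
    [0,0,0],
    [0,0,0],
  ],
  turn=[0,0,0],
)

```text
t: 5.7
eef_pos: [596.6, -240.3, 122.7]
tcp_rot: [0.804, 1.571, -0.475]
ft_force: [-0.5, -0.8, -0.4]
opening: 0.54
```

carry_out(
  grip=[-0.07,-0.07,-0.07],
  linear=[
    [0,0,0],
    [0,0,0],
    [0,0,0],
  ],
  turn=[0,0,0],
)

```text
t: 6.0
eef_pos: [596.6, -240.3, 122.7]
tcp_rot: [1.41, 1.571, 0.132]
ft_force: [1.2, 0.3, 0.7]
opening: 0.535
```

```bash
python3 st.py
```

```text
t 6.0 tcp [ 596.58 -240.27  122.66] x [ 0.  0. -1.] yaw 16.74 F [1.2  0.34 0.69] M [ 0.02 -0.05 -0.05] open mm 50.78 qv 0.001
F along y,z tool [1.25 0.02]
```

carry_out(
  grip=[-0.05,-0.05,-0.05],
  linear=[
    [0,0,0],
    [0,0,0],
    [0,0,0],
  ],
  turn=[0,0,0],
)

```text
t: 6.3
eef_pos: [596.6, -240.3, 122.7]
tcp_rot: [1.144, 1.571, -0.135]
ft_force: [-0.4, 0.3, -0.2]
opening: 0.522
```

carry_out(
  grip=[-0.02,-0.02,-0.02,-0.02],
  linear=[
    [0,0,0],
    [0,0,0],
    [0,0,0],
    [0,0,0],
  ],
  turn=[0,0,0,0],
)

```text
t: 6.7
eef_pos: [596.6, -240.3, 122.7]
tcp_rot: [1.349, 1.571, 0.071]
ft_force: [0.1, 0.3, 0.2]
opening: 0.509
```

```bash
python3 st.py
```

```text
t 6.7 tcp [ 596.58 -240.27  122.66] x [ 0.  0. -1.] yaw 16.74 F [0.09 0.34 0.23] M [ 0.04 -0.02  0.01] open mm 48.39 qv 0.002
F along y,z tool [ 0.18 -0.3 ]
```

carry_out(
  grip=[-0.47,-0.47,-0.47,-0.47,-0.47],
  linear=[
    [0,0,0],
    [0,0,0],
    [0,0,0],
    [0.02,0,0],
    [0.02,0,0],
  ],
  turn=[0,0,0,0,0],
)

```text
t: 7.2
eef_pos: [596.5, -240.3, 101.9]
tcp_rot: [0.898, 1.571, -0.38]
ft_force: [0.1, -0.2, 0.0]
opening: 0.727
```

carry_out(
  grip=[-0.47,-0.47,-0.47,-0.47],
  linear=[
    [0.01,0,0],
    [0.006,0,0],
    [0.002,0,0],
    [0,0,0],
  ],
  turn=[0,0,0,0],
)

```text
t: 7.6
eef_pos: [596.6, -240.3, 93.6]
tcp_rot: [2.77, 1.571, 1.491]
ft_force: [0.6, -0.3, 0.3]
opening: 0.733
```

```bash
python3 st.py;  python3 snap.py wa5; python3 -c "
from h import *
a=cv2.imread('pics/wa5.png')[200:360,190:450]
b=cams.read_camera('side');cv2.imwrite('pics/side5.png',b)
b=b[250:370,330:460]
cv2.imwrite('pics/wa5z.png',np.vstack([cv2.resize(a,(520,320),interpolation=cv2.INTER_CUBIC),cv2.resize(b,(520,280) if 0 else (303,280),interpolation=cv2.INTER_CUBIC).copy() if 0 else cv2.copyMakeBorder(cv2.resize(b,(303,280),interpolation=cv2.INTER_CUBIC),0,0,0,217,cv2.BORDER_CONSTANT)]))
"
```

```text
t 7.6 tcp [ 596.62 -240.31   93.57] x [ 0.  0. -1.] yaw 16.74 F [ 0.63 -0.27  0.3 ] M [-0.   -0.03  0.01] open mm 69.59 qv 0.007
F along y,z tool [0.53 0.45]
7.6 [ 596.62 -240.31   93.57] [2.7697 1.5708 1.4911] [ 0.63 -0.27  0.3 ] 0.006621632983210071
```

View pics/wa5z.png

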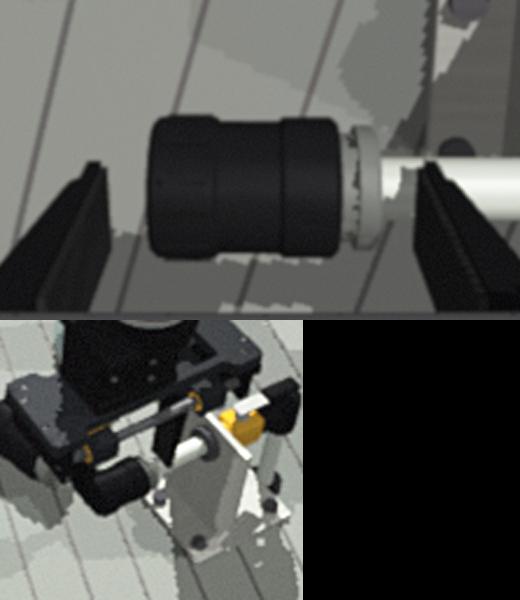

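carry_out(
  grip=[-0.18,-0.18,-0.18,-0.18],
  linear=[
    [0,0,0],
    [0,0,0],
    [0,0,0],
    [0,0,0],
  ],
  turn=[0,0,0,0],
)

```text
t: 8.1
eef_pos: [596.6, -240.3, 93.7]
tcp_rot: [0.97, 1.571, -0.309]
ft_force: [-0.7, -0.3, 0.1]
opening: 0.591
```

carry_out(
  grip=[-0.13,-0.13,-0.13],
  linear=[
    [0,0,0],
    [0,0,0],
    [0,0,0],
  ],
  turn=[0,0,0],
)

```text
t: 8.4
eef_pos: [596.7, -240.3, 93.7]
tcp_rot: [1.084, 1.57, -0.195]
ft_force: [0.9, 0.5, 0.6]
opening: 0.566
```

carry_out(
  grip=[-0.11,-0.11,-0.11],
  linear=[
    [0,0,0],
    [0,0,0],
    [0,0,0],
  ],
  turn=[0,0,0],
)

```text
t: 8.7
eef_pos: [596.8, -240.3, 93.8]
tcp_rot: [1.109, 1.57, -0.169]
ft_force: [1.8, 1.8, 0.7]
opening: 0.553
```

```bash
python3 st.py
```

```text
t 8.7 tcp [ 596.82 -240.26   93.77] x [ 0.001 -0.    -1.   ] yaw 16.74 F [1.83 1.84 0.69] M [ 0.2  -0.37 -0.04] open mm 52.57 qv 0.002
F along y,z tool [ 2.28 -1.23]
```

carry_out(
  grip=[-0.095,-0.095,-0.095],
  linear=[
    [0,0,0],
    [0,0,0],
    [0,0,0],
  ],
  turn=[0,0,0],
)

```text
t: 9.0
eef_pos: [596.6, -240.3, 93.8]
tcp_rot: [0.898, 1.571, -0.381]
ft_force: [0.9, 0.8, 1.7]
opening: 0.548
```

```bash
python3 st.py
```

```text
t 9.0 tcp [ 596.56 -240.34   93.75] x [ 0. -0. -1.] yaw 16.74 F [0.86 0.78 1.7 ] M [ 0.12 -0.14 -0.04] open mm 52.04 qv 0.002
F along y,z tool [ 1.05 -0.5 ]
```

carry_out(
  grip=[-0.08,-0.08,-0.08],
  linear=[
    [0,0,0],
    [0,0,0],
    [0,0,0],
  ],
  turn=[0,0,0],
)

```text
t: 9.3
eef_pos: [596.3, -240.4, 93.7]
tcp_rot: [-1.598, 1.57, -2.877]
ft_force: [-2.5, 0.4, 3.1]
opening: 0.543
```

```bash
python3 st.py
```

```text
t 9.3 tcp [ 596.34 -240.38   93.73] x [-0. -0. -1.] yaw 16.74 F [-2.55  0.39  3.14] M [-0.07  0.31  0.06] open mm 51.57 qv 0.001
F along y,z tool [-2.33 -1.1 ]
```

carry_out(
  grip=[-0.065,-0.065,-0.065],
  linear=[
    [0,0,0],
    [0,0,0],
    [0,0,0],
  ],
  turn=[0,0,0],
)

```text
t: 9.6
eef_pos: [596.3, -240.4, 93.7]
tcp_rot: [-1.797, 1.57, -3.075]
ft_force: [-3.8, -1.0, 4.0]
opening: 0.534
```

```bash
python3 st.py
```

```text
t 9.6 tcp [ 596.31 -240.37   93.67] x [-0. -0. -1.] yaw 16.74 F [-3.83 -1.    4.05] M [-0.23  0.69  0.01] open mm 50.72 qv 0.005
F along y,z tool [-3.95 -0.14]
```

carry_out(
  grip=[-0.05,-0.05,-0.05],
  linear=[
    [0,0,0],
    [0,0,0],
    [0,0,0],
  ],
  turn=[0,0,0],
)

```text
t: 9.9
eef_pos: [596.1, -240.4, 93.7]
tcp_rot: [-1.819, 1.57, -3.098]
ft_force: [-5.0, -3.1, 5.1]
opening: 0.527
```

```bash
python3 st.py
```

```text
t 9.9 tcp [ 596.11 -240.43   93.66] x [-0.001 -0.    -1.   ] yaw 16.74 F [-5.03 -3.12  5.1 ] M [-0.34  1.04 -0.01] open mm 50.09 qv 0.001
F along y,z tool [-5.72  1.54]
```

carry_out(
  grip=[-0.04,-0.04,-0.04],
  linear=[
    [0,-0.001,0],
    [0,0,0],
    [0,0,0],
  ],
  turn=[0,0,0],
)

```text
t: 10.2
eef_pos: [595.9, -240.5, 93.7]
tcp_rot: [-1.881, 1.57, 3.123]
ft_force: [-5.3, -1.6, 4.5]
opening: 0.526
```

```bash
python3 st.py
```

```text
t 10.2 tcp [ 595.93 -240.49   93.66] x [-0.  0. -1.] yaw 16.74 F [-5.28 -1.56  4.46] M [-0.35  0.91 -0.08] open mm 49.96 qv 0.001
F along y,z tool [-5.51 -0.03]
```

carry_out(
  grip=[-0.02,-0.02,-0.02],
  linear=[
    [0,0,0],
    [0,0,0],
    [0,0,0],
  ],
  turn=[0,0,0],
)

```text
t: 10.5
eef_pos: [595.8, -240.5, 93.7]
tcp_rot: [-1.802, 1.57, -3.08]
ft_force: [-6.0, -2.5, 6.1]
opening: 0.514
```

```bash
python3 st.py
```

```text
t 10.5 tcp [ 595.78 -240.52   93.69] x [-0.001 -0.    -1.   ] yaw 16.74 F [-6.04 -2.48  6.1 ] M [-0.4   1.05  0.05] open mm 48.88 qv 0.001
F along y,z tool [-6.5   0.63]
```

carry_out(
  grip=[0.0,0.0,0.0],
  linear=[
    [0,-0.001,0],
    [0,0,0],
    [0,0,0],
  ],
  turn=[0,0,0],
)

```text
t: 10.8
eef_pos: [595.7, -240.5, 93.7]
tcp_rot: [1.131, 1.57, -0.147]
ft_force: [-3.1, -0.4, 4.7]
opening: 0.514
```

```bash
python3 st.py
```

```text
t 10.8 tcp [ 595.75 -240.54   93.69] x [ 0. -0. -1.] yaw 16.74 F [-3.12 -0.4   4.68] M [-0.14  0.53 -0.03] open mm 48.83 qv 0.001
F along y,z tool [-3.1  -0.52]
```

carry_out(
  grip=[0.05,0.05,0.05],
  linear=[
    [0,0,0],
    [0,0,0],
    [0,0,0],
  ],
  turn=[0,0,0],
)

```text
t: 11.1
eef_pos: [595.8, -240.5, 93.7]
tcp_rot: [1.109, 1.57, -0.17]
ft_force: [-3.1, -1.2, 5.6]
opening: 0.511
```

```bash
python3 st.py
```

```text
t 11.1 tcp [ 595.76 -240.55   93.71] x [ 0. -0. -1.] yaw 16.74 F [-3.14 -1.16  5.57] M [-0.1   0.41 -0.05] open mm 48.5 qv 0.003
F along y,z tool [-3.34  0.21]
```

carry_out(
  grip=[0.3,0.3,0.3],
  linear=[
    [0,0,0],
    [0,0,0],
    [0,-0.001,0],
  ],
  turn=[0,0,0],
)

```text
t: 11.4
eef_pos: [595.7, -240.6, 93.7]
tcp_rot: [1.284, 1.57, 0.005]
ft_force: [2.2, 1.3, 3.6]
opening: 0.517
```

```bash
python3 st.py
```

```text
t 11.4 tcp [ 595.65 -240.61   93.72] x [ 0.001  0.    -1.   ] yaw 16.73 F [2.22 1.27 3.58] M [ 0.31 -0.48 -0.  ] open mm 49.09 qv 0.015
F along y,z tool [ 2.49 -0.58]
```

carry_out(
  grip=[0.3,0.3,0.3],
  linear=[
    [0,-0.001,0],
    [0,-0.001,0],
    [0,0,0],
  ],
  turn=[0,0,0],
)

```text
t: 11.7
eef_pos: [594.5, -240.9, 93.7]
tcp_rot: [1.089, 1.57, -0.189]
ft_force: [4.5, 1.6, 4.0]
opening: 0.514
```

```bash
python3 st.py
```

```text
t 11.7 tcp [ 594.55 -240.95   93.73] x [ 0.001 -0.    -1.   ] yaw 16.75 F [4.46 1.55 3.98] M [ 0.36 -0.8  -0.04] open mm 48.81 qv 0.002
F along y,z tool [ 4.72 -0.2 ]
```

carry_out(
  grip=[0.3,0.3,0.3],
  linear=[
    [0,-0.002,0],
    [0,-0.001,0],
    [0,0,0],
  ],
  turn=[0,0,0],
)

```text
t: 12.0
eef_pos: [592.8, -241.5, 93.7]
tcp_rot: [1.047, 1.57, -0.232]
ft_force: [3.7, 2.4, 3.4]
opening: 0.515
```

```bash
python3 st.py
```

```text
t 12.0 tcp [ 592.84 -241.48   93.74] x [ 0. -0. -1.] yaw 16.74 F [3.75 2.43 3.38] M [ 0.34 -0.72  0.01] open mm 48.94 qv 0.003
F along y,z tool [ 4.29 -1.25]
```

carry_out(
  grip=[0.3,0.3,0.3],
  linear=[
    [0,-0.002,0],
    [0,-0.002,0],
    [0,0,0],
  ],
  turn=[0,0,0],
)

```text
t: 12.3
eef_pos: [590.6, -242.1, 93.7]
tcp_rot: [-1.573, 1.571, -2.852]
ft_force: [3.2, 0.8, 4.6]
opening: 0.514
```

```bash
python3 st.py
```

```text
t 12.3 tcp [ 590.64 -242.1    93.71] x [-0. -0. -1.] yaw 16.73 F [3.18 0.78 4.61] M [ 0.26 -0.68 -0.  ] open mm 48.79 qv 0.005
F along y,z tool [3.27 0.17]
```

carry_out(
  grip=[0.3,0.3,0.3,0.3,0.3],
  linear=[
    [-0.0002,-0.004,0],
    [0,-0.004,0],
    [0,-0.004,0],
    [0,-0.004,0],
    [0,-0.004,0],
  ],
  turn=[0,0,0,0,0],
)

```text
t: 12.8
eef_pos: [581.0, -245.0, 93.8]
tcp_rot: [-2.87, 1.571, 2.135]
ft_force: [4.0, 0.9, 3.1]
opening: 0.517
```

```bash
python3 st.py
```

```text
t 12.8 tcp [ 581.02 -244.95   93.75] x [-0.  0. -1.] yaw 16.74 F [4.03 0.89 3.11] M [ 0.33 -0.74 -0.06] open mm 49.15 qv 0.041
F along y,z tool [4.12 0.31]
```

carry_out(
  grip=[0.3,0.3,0.3,0.3,0.3],
  linear=[
    [0,-0.004,0],
    [0,-0.004,0],
    [0,-0.004,0],
    [0,-0.004,0],
    [0,-0.004,0],
  ],
  turn=[0,0,0,0,0],
)

```text
t: 13.3
eef_pos: [571.5, -247.8, 93.7]
tcp_rot: [-2.442, 1.571, 2.563]
ft_force: [2.8, 1.0, 3.9]
opening: 0.512
```

carry_out(
  grip=[0.3,0.3,0.3,0.3,0.3],
  linear=[
    [0,-0.004,0],
    [0,-0.004,0],
    [0,-0.004,0],
    [0,-0.004,0],
    [0,-0.004,0],
  ],
  turn=[0,0,0,0,0],
)

```text
t: 13.8
eef_pos: [561.7, -250.6, 93.5]
tcp_rot: [-2.235, 1.57, 2.77]
ft_force: [1.3, 0.3, 0.3]
opening: 0.512
```

```bash
python3 st.py
```

```text
t 13.8 tcp [ 561.67 -250.63   93.54] x [-0.001  0.    -1.   ] yaw 16.74 F [1.32 0.3  0.29] M [ 0.14 -0.27  0.01] open mm 48.66 qv 0.041
F along y,z tool [1.35 0.09]
```

carry_out(
  grip=[0.3,0.3,0.3,0.3,0.3],
  linear=[
    [0,-0.004,0],
    [0,-0.004,0],
    [0,-0.004,0],
    [0,-0.004,0],
    [0,-0.004,0],
  ],
  turn=[0,0,0,0,0],
)

```text
t: 14.3
eef_pos: [552.3, -253.5, 93.7]
tcp_rot: [-2.314, 1.571, 2.69]
ft_force: [-0.2, -0.6, -1.1]
opening: 0.515
```

```bash
python3 st.py
```

```text
t 14.3 tcp [ 552.27 -253.55   93.68] x [-0.  0. -1.] yaw 16.74 F [-0.19 -0.63 -1.09] M [ 0.02 -0.05  0.02] open mm 48.95 qv 0.038
F along y,z tool [-0.37  0.55]
```

carry_out(
  grip=[0.3,0.3,0.3,0.3,0.3],
  linear=[
    [0,-0.006,0],
    [0,-0.008,0],
    [0,-0.008,0],
    [0,-0.008,0],
    [0,0,0],
  ],
  turn=[0,0,0,0,0],
)

```text
t: 14.8
eef_pos: [537.7, -258.0, 93.8]
tcp_rot: [-2.417, 1.571, 2.587]
ft_force: [-0.1, -0.0, -2.0]
opening: 0.516
```

```bash
python3 st.py; python3 snap.py wa6
```

```text
t 14.8 tcp [ 537.67 -258.     93.81] x [-0.  0. -1.] yaw 16.72 F [-0.14 -0.01 -1.99] M [ 0.04 -0.03  0.04] open mm 49.01 qv 0.013
F along y,z tool [-0.13 -0.03]
14.8 [ 537.67 -258.     93.81] [-2.4172  1.5707  2.587 ] [-0.14 -0.01 -1.99] 0.012876143466415062
```

carry_out(
  grip=[0.3,0.3,0.3,0.3,0.3],
  linear=[
    [-0.03,0,0],
    [-0.06,0,0],
    [-0.03,0,0],
    [0,0,0],
    [0,0,0],
  ],
  turn=[0,0,0.033,0.033,0.033],
)

```text
t: 15.35
eef_pos: [538.4, -257.9, 154.5]
tcp_rot: [1.084, 1.569, -0.51]
ft_force: [-0.6, 1.2, -1.9]
opening: 0.511
```

carry_out(
  grip=[0.3,0.3,0.3,0.3,0.3],
  linear=[
    [0,-0.0116,-0.04],
    [0,0,-0.08],
    [0,0,-0.09],
    [0,0,-0.09],
    [0,0,-0.09],
  ],
  turn=[0,0,0,0,0],
)

```text
t: 15.85
eef_pos: [535.9, -61.1, 153.9]
tcp_rot: [1.569, 1.57, -0.021]
ft_force: [0.6, -0.6, -0.3]
opening: 0.514
```

carry_out(
  grip=[0.3,0.3,0.3,0.3,0.3],
  linear=[
    [0,0,-0.09],
    [0,0,-0.09],
    [0,0,-0.09],
    [0,0,-0.08],
    [0,0,-0.08],
  ],
  turn=[0,0,0,0,0],
)

```text
t: 16.35
eef_pos: [540.0, 154.1, 153.9]
tcp_rot: [1.709, 1.57, 0.119]
ft_force: [1.2, -0.3, -0.9]
opening: 0.517
```

carry_out(
  grip=[0.3,0.3,0.3,0.3],
  linear=[
    [0,0,-0.0434],
    [0,0,0],
    [0,0,0],
    [0,0,0],
  ],
  turn=[0,0,0,0],
)

```text
t: 16.75
eef_pos: [540.5, 173.0, 153.8]
tcp_rot: [-0.033, 1.571, -1.623]
ft_force: [0.8, -0.1, -1.3]
opening: 0.515
```

```bash
python3 st.py
```

```text
t 16.75 tcp [540.55 172.97 153.75] x [-0. -0. -1.] yaw -1.12 F [ 0.77 -0.09 -1.3 ] M [-0.04  0.04 -0.02] open mm 48.89 qv 0.007
F along y,z tool [0.77 0.07]
```

Down 60 mm to insertion height, still about 10 mm short of the tip, then a look.

carry_out(
  grip=[0.3,0.3,0.3,0.3,0.3],
  linear=[
    [0.05,0,0],
    [0.05,0,0],
    [0.02,0,0],
    [0,0,0],
    [0,0,0],
  ],
  turn=[0,0,0,0,0],
)

```text
t: 17.25
eef_pos: [541.0, 173.5, 94.5]
tcp_rot: [1.756, 1.57, 0.166]
ft_force: [-0.1, 0.2, -0.7]
opening: 0.515
```

```bash
python3 st.py; python3 snap.py wb2; python3 - <<'E'
from meas import *
sd=cams.read_camera('side');cv2.imwrite('pics/side6.png',sd);sc=cams.read_camera('scene');cv2.imwrite('pics/scene6.png',sc)
a=cv2.imread('pics/wb2.png')[220:380,200:500];b=sc[150:250,330:470];c=sd[130:230,270:410]
cv2.imwrite('pics/wb2z.png',np.vstack([cv2.resize(a,(600,320),interpolation=cv2.INTER_CUBIC),np.hstack([cv2.resize(x,(300,214),interpolation=cv2.INTER_CUBIC) for x in(b,c)])]))
E
```

```text
t 17.25 tcp [541.02 173.52  94.46] x [ 0.001  0.    -1.   ] yaw -1.12 F [-0.11  0.24 -0.74] M [ 0.   -0.01 -0.03] open mm 48.9 qv 0.014
F along y,z tool [-0.12 -0.24]
17.25 [541.02 173.52  94.46] [1.7564 1.57   0.1661] [-0.11  0.24 -0.74] 0.014372129053288418
```

View pics/wb2z.png

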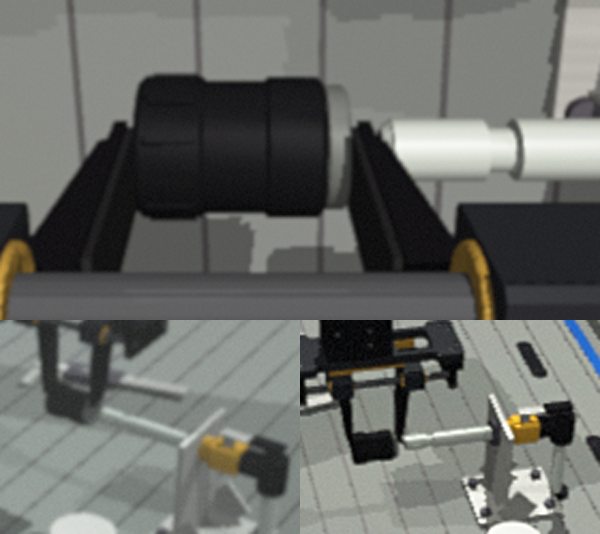

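```bash
python3 - <<'E'
from meas import *
def rep(n,capseg,tubeseg,T,yaw):
    fc=axis(n,*capseg,48,-1);ft=axis(n,*tubeseg,22,1)
    u=np.array([np.cos(yaw),np.sin(yaw)]);w=np.array([np.sin(yaw),-np.cos(yaw)])
    for nm,f in(("cap",fc),("tube",ft)):
        # intersect with line T+ a u, lateral offset along tool z
        x=T[0]+np.array([0,45])*u[0]; p=np.c_[x,np.polyval(f,x)]-T[:2]
        print(nm,"lat tool z at 0,45mm:",(p@w).round(2))
rep("wa5",((272,293),(285,293)),((384,294),(400,294)),(596.62,-240.31),np.radians(16.74))
rep("wa5",((336,293),(354,293)),((384,294),(400,294)),(596.62,-240.31),np.radians(16.74))
rep("wb2",((278,293),(295,293)),((400,294),(440,294)),(541.02,173.52),np.radians(-1.12))
rep("wb2",((338,293),(360,293)),((464,294),(495,294)),(541.02,173.52),np.radians(-1.12))
E
```

```text
wa5 n 6 width px 72.75 yaw deg 17.34 y@580,630,670 [-246.03 -230.42 -217.93] rms 0.02
wa5 n 2 width px 19.75 yaw deg 9.09 y@580,630,670 [-236.7  -228.71 -222.31] rms 0.0
cap lat tool z at 0,45mm: [0.51 0.04]
tube lat tool z at 0,45mm: [-6.   -0.19]
wa5 n 9 width px 70.0 yaw deg 16.3 y@580,630,670 [-245.69 -231.07 -219.37] rms 0.04
wa5 n 2 width px 19.75 yaw deg 9.09 y@580,630,670 [-236.7  -228.71 -222.31] rms 0.0
cap lat tool z at 0,45mm: [0.5  0.85]
tube lat tool z at 0,45mm: [-6.   -0.19]
wb2 n 9 width px 72.75 yaw deg -1.49 y@580,630,670 [171.84 170.54 169.5 ] rms 0.04
wb2 n 15 width px 27.625 yaw deg -1.23 y@580,630,670 [171.97 170.89 170.03] rms 0.08
cap lat tool z at 0,45mm: [0.66 0.95]
tube lat tool z at 0,45mm: [0.72 0.8 ]
wb2 n 11 width px 69.75 yaw deg -1.38 y@580,630,670 [172.06 170.86 169.9 ] rms 0.03
wb2 n 15 width px 28.875 yaw deg -1.96 y@580,630,670 [172.37 170.66 169.29] rms 0.18
cap lat tool z at 0,45mm: [0.52 0.72]
tube lat tool z at 0,45mm: [-0.19  0.47]
```

carry_out(
  grip=[0.3,0.3,0.3,0.3,0.3],
  linear=[
    [0,0.004,0],
    [0,0.004,0],
    [0,0.004,0],
    [0,0,0],
    [0,0,0],
  ],
  turn=[0,0,0,0,0],
)

```text
t: 17.9
eef_pos: [546.5, 173.8, 93.7]
tcp_rot: [-0.923, 1.571, -2.513]
ft_force: [-0.5, -0.4, -1.2]
opening: 0.517
```

```bash
python3 st.py
```

```text
t 17.9 tcp [546.5  173.77  93.71] x [-0. -0. -1.] yaw -1.08 F [-0.51 -0.4  -1.19] M [0.03 0.01 0.03] open mm 49.08 qv 0.004
F along y,z tool [-0.5   0.41]
```

carry_out(
  grip=[0.3,0.3,0.3,0.3],
  linear=[
    [0,0.003,0],
    [0,0.003,0],
    [0,0.002,0],
    [0,0,0],
  ],
  turn=[0,0,0,0],
)

```text
t: 18.3
eef_pos: [550.7, 173.7, 93.7]
tcp_rot: [1.593, 1.571, 0.003]
ft_force: [1.0, -0.4, -0.6]
opening: 0.515
```

```bash
python3 st.py
```

```text
t 18.3 tcp [550.66 173.68  93.72] x [ 0.  0. -1.] yaw -1.08 F [ 0.96 -0.39 -0.6 ] M [ 0.05 -0.03 -0.  ] open mm 48.89 qv 0.005
F along y,z tool [0.97 0.38]
```

carry_out(
  grip=[0.3,0.3,0.3,0.3],
  linear=[
    [0,0.002,0.0006],
    [0,0.002,0],
    [0,0.002,0],
    [0,0,0],
  ],
  turn=[0,0,0,0],
)

```text
t: 18.7
eef_pos: [553.6, 173.3, 93.7]
tcp_rot: [1.501, 1.571, -0.089]
ft_force: [1.0, 0.1, -0.1]
opening: 0.513
```

```bash
python3 st.py
```

```text
t 18.7 tcp [553.64 173.3   93.72] x [ 0. -0. -1.] yaw -1.09 F [ 0.96  0.14 -0.11] M [-0.02  0.   -0.02] open mm 48.72 qv 0.004
F along y,z tool [ 0.96 -0.16]
```

carry_out(
  grip=[0.3,0.3,0.3,0.3],
  linear=[
    [0,0.002,0],
    [0,0.002,0],
    [0,0.002,0],
    [0,0,0],
  ],
  turn=[0,0,0,0],
)

```text
t: 19.1
eef_pos: [556.6, 173.3, 93.7]
tcp_rot: [1.407, 1.571, -0.182]
ft_force: [0.3, -0.8, -0.3]
opening: 0.51
```

```bash
python3 st.py
```

```text
t 19.1 tcp [556.64 173.26  93.74] x [ 0. -0. -1.] yaw -1.08 F [ 0.34 -0.75 -0.34] M [-0.06  0.03 -0.  ] open mm 48.48 qv 0.004
F along y,z tool [0.35 0.74]
```

carry_out(
  grip=[0.3,0.3,0.3,0.3],
  linear=[
    [0,0.003,0],
    [0,0.003,0],
    [0,0.002,0],
    [0,0,0],
  ],
  turn=[0,0,0,0],
)

```text
t: 19.5
eef_pos: [560.7, 173.0, 93.8]
tcp_rot: [0.697, 1.57, -0.893]
ft_force: [-2.1, -2.9, 1.7]
opening: 0.516
```

```bash
python3 st.py
```

```text
t 19.5 tcp [560.66 172.96  93.83] x [ 0. -0. -1.] yaw -1.08 F [-2.06 -2.9   1.69] M [-0.64  0.35 -0.04] open mm 49.04 qv 0.004
F along y,z tool [-2.01  2.94]
```

carry_out(
  grip=[0.3,0.3,0.3,0.3],
  linear=[
    [0,0.003,0],
    [0,0.003,0],
    [0,0.002,0],
    [0,0,0],
  ],
  turn=[0,0,0,0],
)

```text
t: 19.9
eef_pos: [564.5, 172.9, 93.8]
tcp_rot: [-0.369, 1.57, -1.959]
ft_force: [-3.3, -4.1, 2.9]
opening: 0.513
```

```bash
python3 st.py
```

```text
t 19.9 tcp [564.49 172.86  93.85] x [-0. -0. -1.] yaw -1.08 F [-3.25 -4.13  2.9 ] M [-0.82  0.56 -0.11] open mm 48.77 qv 0.003
F along y,z tool [-3.17  4.19]
```

carry_out(
  grip=[0.3,0.3,0.3,0.3],
  linear=[
    [0,0.001,0.0007],
    [0,0.003,0],
    [0,0.002,0],
    [0,0,0],
  ],
  turn=[0,0,0,0],
)

```text
t: 20.3
eef_pos: [567.7, 172.6, 93.8]
tcp_rot: [1.177, 1.57, -0.413]
ft_force: [-2.4, -3.4, 3.2]
opening: 0.513
```

```bash
python3 st.py
```

```text
t 20.3 tcp [567.71 172.64  93.82] x [ 0. -0. -1.] yaw -1.08 F [-2.44 -3.38  3.16] M [-0.75  0.47 -0.06] open mm 48.76 qv 0.004
F along y,z tool [-2.38  3.43]
```

carry_out(
  grip=[0.3,0.3,0.3,0.3],
  linear=[
    [0,0.003,0],
    [0,0.003,0],
    [0,0.003,0],
    [0,0,0],
  ],
  turn=[0,0,0,0],
)

```text
t: 20.7
eef_pos: [572.0, 172.5, 93.8]
tcp_rot: [-0.481, 1.571, -2.071]
ft_force: [-4.0, -4.0, 3.8]
opening: 0.516
```

```bash
python3 st.py
```

```text
t 20.7 tcp [572.01 172.48  93.79] x [-0. -0. -1.] yaw -1.08 F [-4.01 -4.05  3.83] M [-0.79  0.62 -0.08] open mm 49.0 qv 0.005
F along y,z tool [-3.93  4.12]
```

carry_out(
  grip=[0.3,0.3,0.3,0.3,0.3],
  linear=[
    [0,0.003,0.0008],
    [0,0.003,0],
    [0,0.003,0],
    [0,0.003,0],
    [0,0,0],
  ],
  turn=[0,0,0,0,0],
)

```text
t: 21.2
eef_pos: [578.2, 172.1, 93.8]
tcp_rot: [1.01, 1.571, -0.58]
ft_force: [-3.8, -4.2, 2.8]
opening: 0.516
```

```bash
python3 st.py
```

```text
t 21.2 tcp [578.16 172.1   93.76] x [ 0. -0. -1.] yaw -1.08 F [-3.76 -4.16  2.77] M [-0.55  0.6   0.02] open mm 48.99 qv 0.005
F along y,z tool [-3.68  4.23]
```

carry_out(
  grip=[0.3,0.3,0.3,0.3,0.3],
  linear=[
    [0,0.003,0.0003],
    [0,0.003,0],
    [0,0.003,0],
    [0,0.003,0],
    [0,0,0],
  ],
  turn=[0,0,0,0,0],
)

```text
t: 21.7
eef_pos: [584.3, 171.9, 93.8]
tcp_rot: [1.687, 1.57, 0.097]
ft_force: [-2.1, -2.8, 2.2]
opening: 0.514
```

```bash
python3 st.py
```

```text
t 21.7 tcp [584.34 171.89  93.77] x [ 0.001  0.    -1.   ] yaw -1.08 F [-2.14 -2.78  2.18] M [-0.42  0.49  0.03] open mm 48.82 qv 0.003
F along y,z tool [-2.09  2.82]
```

carry_out(
  grip=[0.3,0.3,0.3,0.3,0.3],
  linear=[
    [0,0.003,0.0004],
    [0,0.003,0],
    [0,0.003,0],
    [0,0.003,0],
    [0,0,0],
  ],
  turn=[0,0,0,0,0],
)

```text
t: 22.2
eef_pos: [590.6, 171.6, 93.8]
tcp_rot: [1.752, 1.57, 0.162]
ft_force: [-1.0, -0.6, 2.3]
opening: 0.513
```

```bash
python3 st.py
```

```text
t 22.2 tcp [590.57 171.6   93.76] x [ 0.001  0.    -1.   ] yaw -1.08 F [-1.02 -0.57  2.3 ] M [-0.2   0.26  0.01] open mm 48.78 qv 0.006
F along y,z tool [-1.01  0.59]
```

carry_out(
  grip=[0.3,0.3,0.3],
  linear=[
    [0,0.002,0],
    [0,0.002,0],
    [0,0,0],
  ],
  turn=[0,0,0],
)

```text
t: 22.5
eef_pos: [592.1, 171.6, 93.8]
tcp_rot: [1.881, 1.571, 0.291]
ft_force: [-3.4, -0.4, 3.7]
opening: 0.516
```

```bash
python3 st.py
```

```text
t 22.5 tcp [592.11 171.55  93.76] x [ 0.  0. -1.] yaw -1.08 F [-3.38 -0.41  3.71] M [-0.1   0.64 -0.02] open mm 49.03 qv 0.006
F along y,z tool [-3.37  0.47]
```

carry_out(
  grip=[0.3,0.3,0.3],
  linear=[
    [0,0.0015,0],
    [0,0.0015,0],
    [0,0,0],
  ],
  turn=[0,0,0],
)

```text
t: 22.8
eef_pos: [593.8, 171.5, 93.8]
tcp_rot: [1.695, 1.57, 0.106]
ft_force: [-2.3, -0.9, 1.6]
opening: 0.516
```

```bash
python3 st.py
```

```text
t 22.8 tcp [593.79 171.5   93.78] x [ 0.001  0.    -1.   ] yaw -1.08 F [-2.32 -0.87  1.57] M [-0.08  0.38  0.02] open mm 49.05 qv 0.005
F along y,z tool [-2.3   0.91]
```

carry_out(
  grip=[0.3,0.3],
  linear=[
    [0,0.0015,0],
    [0,0,0],
  ],
  turn=[0,0],
)

```text
t: 23.0
eef_pos: [594.2, 171.5, 93.8]
tcp_rot: [-1.334, 1.571, -2.923]
ft_force: [-4.2, 0.4, 2.5]
opening: 0.515
```

```bash
python3 st.py
```

```text
t 23.0 tcp [594.2  171.49  93.76] x [-0. -0. -1.] yaw -1.08 F [-4.16  0.36  2.47] M [-0.05  0.68 -0.01] open mm 48.91 qv 0.005
F along y,z tool [-4.17 -0.28]
```

carry_out(
  grip=[0.3,0.3],
  linear=[
    [0,0.001,0],
    [0,0,0],
  ],
  turn=[0,0],
)

```text
t: 23.2
eef_pos: [594.2, 171.5, 93.7]
tcp_rot: [-1.464, 1.57, -3.054]
ft_force: [-6.3, 0.3, 5.2]
opening: 0.514
```

```bash
python3 st.py
```

```text
t 23.2 tcp [594.18 171.5   93.72] x [-0.001 -0.    -1.   ] yaw -1.08 F [-6.34  0.26  5.18] M [-0.08  1.23 -0.07] open mm 48.79 qv 0.001
F along y,z tool [-6.35 -0.14]
```

carry_out(
  grip=[0.3,0.3],
  linear=[
    [0,0.001,0],
    [0,0,0],
  ],
  turn=[0,0],
)

```text
t: 23.4
eef_pos: [594.2, 171.5, 93.7]
tcp_rot: [-1.465, 1.569, -3.055]
ft_force: [-9.1, 0.0, 4.7]
opening: 0.52
```

```bash
python3 st.py
```

```text
t 23.4 tcp [594.22 171.48  93.69] x [-0.002 -0.    -1.   ] yaw -1.07 F [-9.06  0.01  4.68] M [-0.04  1.62  0.05] open mm 49.38 qv 0.002
F along y,z tool [-9.06  0.16]
```

carry_out(
  grip=[0.3,0.3],
  linear=[
    [0,0.001,0],
    [0,0,0],
  ],
  turn=[0,0],
)

```text
t: 23.6
eef_pos: [594.2, 171.5, 93.7]
tcp_rot: [-1.463, 1.568, -3.052]
ft_force: [-11.3, -0.3, 7.1]
opening: 0.512
```

```bash
python3 st.py
```

```text
t 23.6 tcp [594.23 171.48  93.65] x [-0.003 -0.    -1.   ] yaw -1.07 F [-11.35  -0.28   7.08] M [-0.06  1.95  0.04] open mm 48.68 qv 0.002
F along y,z tool [-11.36   0.5 ]
```

carry_out(
  grip=[-0.1,-0.2,-0.2,-0.2],
  linear=[
    [0,0,0],
    [0,0,0],
    [0,0,0],
    [0,0,0],
  ],
  turn=[0,0,0,0],
)

```text
t: 24.0
eef_pos: [596.1, 171.5, 93.7]
tcp_rot: [1.712, 1.57, 0.122]
ft_force: [1.0, 0.1, 0.4]
opening: 0.598
```

```bash
python3 st.py; python3 snap.py wb3; python3 - <<'E'
from meas import *
for p0,p1 in(((245,293),(280,293)),((350,285),(400,285))):
    s,q,v=along("wb3",p0,p1);print(p0,v.round().astype(int).tolist())
for p0,p1 in(((245,293),(280,293)),((350,285),(400,285))):
    s,q,v=along("wa5",p0,p1);print("wa5",p0,v.round().astype(int).tolist())
E
```

```text
t 24.0 tcp [596.14 171.45  93.7 ] x [ 0.001  0.    -1.   ] yaw -1.08 F [1.05 0.08 0.41] M [0.01 0.02 0.02] open mm 56.8 qv 0.003
F along y,z tool [ 1.05 -0.1 ]
24.0 [596.14 171.45  93.7 ] [1.7115 1.5699 0.1218] [1.05 0.08 0.41] 0.0030101365973077255
(245, 293) [19, 18, 20, 19, 17, 20, 30, 33, 34, 27, 20, 21, 46, 90, 115, 94, 52, 26, 26, 38, 38, 39, 39, 34, 36, 37, 38, 36, 37, 37, 39, 37, 37, 38, 38]
(350, 285) [46, 46, 45, 45, 45, 42, 30, 32, 74, 124, 145, 146, 145, 145, 146, 141, 124, 109, 133, 150, 151, 151, 151, 151, 151, 145, 139, 135, 169, 218, 229, 232, 233, 214, 145, 68, 31, 23, 16, 15, 18, 17, 16, 15, 32, 93, 167, 220, 232, 230]
wa5 (245, 293) [138, 149, 150, 150, 148, 151, 150, 149, 150, 149, 150, 149, 148, 150, 149, 150, 142, 110, 65, 28, 26, 34, 34, 35, 29, 31, 34, 36, 36, 37, 37, 36, 37, 39, 36]
wa5 (350, 285) [38, 36, 37, 38, 36, 38, 34, 36, 31, 32, 61, 104, 132, 139, 141, 141, 139, 123, 90, 82, 116, 138, 144, 145, 145, 145, 145, 143, 138, 131, 155, 203, 223, 223, 222, 221, 222, 222, 223, 209, 157, 109, 101, 110, 113, 114, 115, 105, 76, 42]
```

carry_out(
  grip=[-0.5,-0.5,-0.5,-0.5,-0.5],
  linear=[
    [0,0,0],
    [0,0,0],
    [0,0,0],
    [-0.02,0,0],
    [-0.04,0,0],
  ],
  turn=[0,0,0,0,0],
)

```text
t: 24.55
eef_pos: [595.1, 171.3, 123.4]
tcp_rot: [-1.356, 1.568, -2.946]
ft_force: [-0.4, 0.9, 0.3]
opening: 0.748
```

carry_out(
  grip=[-0.5,-0.5,-0.5,-0.5,-0.5],
  linear=[
    [-0.07,0,0],
    [-0.07,0,0.03],
    [0,0,0.08],
    [0,0,0],
    [0,0,0],
  ],
  turn=[0,0,0,0,0],
)

```text
t: 25.05
eef_pos: [594.7, 116.0, 194.4]
tcp_rot: [1.92, 1.57, 0.329]
ft_force: [-0.3, -0.2, 0.6]
opening: 0.749
```

```bash
python3 st.py; python3 snap.py wb4; python3 - <<'E'
from h import *
sd=cams.read_camera('side');sc=cams.read_camera('scene')
a=cv2.imread('pics/wb4.png')[40:300,170:500]
cv2.imwrite('pics/fin.png',np.vstack([cv2.resize(a,(660,520) if 0 else (457,360),interpolation=cv2.INTER_CUBIC) if 0 else cv2.resize(a,(640,360) if 0 else (457,360)).copy() if 0 else cv2.copyMakeBorder(cv2.resize(a,(457,360),interpolation=cv2.INTER_CUBIC),0,0,0,183,cv2.BORDER_CONSTANT),np.hstack([cv2.resize(x,(320,240)) for x in(sc,sd)])]))
E
```

```text
t 25.05 tcp [594.67 116.01 194.38] x [ 0.001  0.    -1.   ] yaw -1.17 F [-0.25 -0.2   0.61] M [-0.02  0.   -0.01] open mm 71.14 qv 0.026
F along y,z tool [-0.25  0.21]
25.05 [594.67 116.01 194.38] [1.9204 1.5702 0.3293] [-0.25 -0.2   0.61] 0.025594590940069856
```

View pics/fin.png

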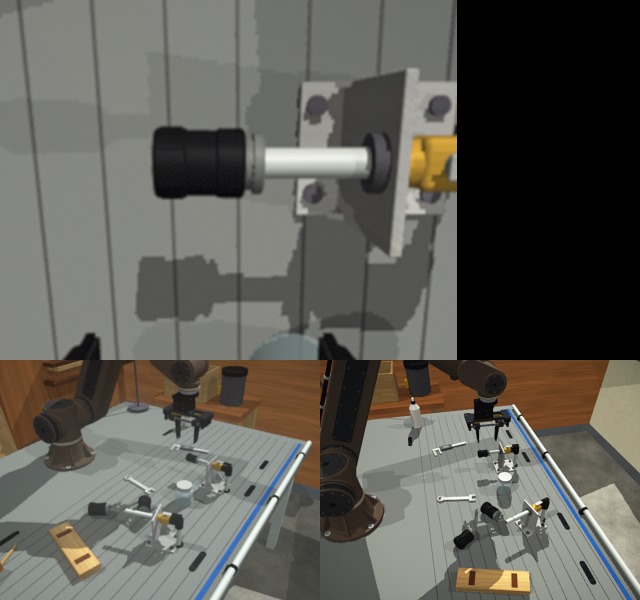

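```bash
python3 -c "
from cell import env
print(env.job_done())"
```

```text
the job is handed in; nothing more can be done
None
```

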